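# Walk the sticky change-box cover shut and bolt it

### The arm

A 6-joint arm with a two-finger parallel gripper is mounted at the origin on a cart in front of the work surface, level with it; the furniture and walls round the work are solid. World frame = base frame: x ahead of the robot, y to its left, z up, the work surface at z = 0. Lengths are in m, angles in degrees, forces in N, time in s.
With the tool pointing down it reaches from about 0.35 to 0.875 m from the base axis. Payload 4.2 kg.
Tool frame: the origin (TCP) lies midway between the tips of the shut fingers; the grasp point (between the pads) lies 19 mm behind it; z points along the fingers, y is the line along which they close (so a half turn about z gives the same grasp; the last joint's range is limited). The gripper opens to 87 mm and grips with 3 to 60 N. Pads are 19 mm wide; open, the fingers measure 117 mm over their backs; the gripper's body (75 mm by 190 mm) begins 51 mm behind the grasp point.
Start: joints at [78.071, 22.042, 0.453, 0, -68.411, -14.817], TCP at [0.281, 0.558, 0.196] pointing down, gripper open.
Joint ranges: [-179.83, 179.83], [-69.29, 118.12], [-61.27, 80.66], [-181.25, 117.63], [-171.15, -9.14], [-177.46, 177.46]. Speed limits (degrees/s): [159.86, 159.86, 180, 180, 180, 180].

### API

Orientations are given as [roll, pitch, yaw] about the fixed x, y, z axes, in that order (R = Rz(yaw) Ry(pitch) Rx(roll)).
In Python, from workcell import env gives the robot as it stands. The module is installed in compiled form; this text tells all that it offers. Calls block until the motion is done:
- env.goto(position, orientation): joint-space move of the TCP to a pose.
- env.move_straight(position, rotation=None, rate=0.15, force_limit=None): straight line of the TCP; rotation=None keeps the orientation; rate is the mean speed in m/s. With force_limit (N) it stops when the force on the tool has changed by that much, and returns True; else False.
- env.set_joints(angles): joint-space move.
- env.gripper_to(opening, grasp_force=None): opening from 0.0 (shut) to 1.0 (fully open); grasp_force is the grip in N (None keeps the last); returns when the fingers have stopped.
- env.dwell(seconds).
- env.inverse_kinematics(position, orientation): joint angles nearest the present ones, or None.
- env.read_state(): the state.
- env.grab_frame(name): name is "scene" or "top" or "wrist"; returns a dict with "image" (480x640x3 uint8, blue, green, red), "fx", "fy", "cx", "cy" (pixels), "position" and "orientation" of the camera in the world. Camera axes: x right, y up, looking along -z (the intrinsics and any distortion apply to the point x, -y, -z); pixel columns grow to the right and rows downward; lengths in m; the calibration is good to about 2 mm. A picture is of the moment at which its call begins. There is no depth.
A pose or a line that the arm cannot do raises env.Unreachable and nothing moves.
- env.close_job(): hands the job in; it is judged then, once.
Trained networks look in a picture, given as the dict that the camera call returned (one of the last four; its "shot" number tells which), for a name from the list of things; names that differ only in an ending like _2 or _b are one class to them, and where a whole thing is asked for, a point or a joint stands for the part that bears it (a point fixed in the world has none). Each returns a list of dicts, best first, with "score" (0 to 1); they miss things now and then, are a little off and sometimes report something else, mostly with a low value. They report only what shows in the picture. A call takes as long as a camera call.
- env.search_frame(picture, thing): "xyz" ([x, y, z] in m, in world coordinates, good to about 4 mm: the middle of the surface that is visible of it).
- env.trace(picture, thing): "mask" (480x640 bool, what is visible of it).
The state is a dict: "clock": time; "joint_positions": joint angles; "qvel": joint speeds; "joint_torque": joint torques, N m; "position": TCP position; "tool_rot": TCP orientation; "force": force on the tool from outside, world axes, zero at the start; "wrist_torque": the same for the moment, N m; "opening": opening from 0.0 (shut) to 1.0 (fully open); "finger_force": force on a finger pad.
Only numpy, scipy, OpenCV 4.12 (cv2) and the standard library are available. Lean on these libraries where they do the work, as an engineer would, in place of code of your own. Each camera call takes 0.05 s, during which the arm holds its last target. There are 200 camera calls.

### The job

Lock up the change box: slide its sticky cover fully home against the box's front wall at both ends, walking it forward with light closed-finger pushes on its two orange knobs in turn, then push the bolt on the box's right side fully in to lock the cover. The cover racks and jams in its channels when one end gets too far ahead, and it is brittle: when you feel it jam, stop and change ends, never force or pinch it. Treat the bolt gently too, and leave the other things on and round the box where they are.

Things in the scene. Friction and masses are not known exactly. Their poses are not given: they have to be found in the camera images.
- case: Change box: fixed, blue steel, 270 (x) x 373 (y) x 79 mm. Origin: centre of its underside; -x its front, towards the robot, +y its left. Front half: open tray, shut by a sliding cover. Rear half, x 0.018 to 0.135: fixed hood, top z = 0.079. Silver side caps, top z = 0.076. Inner face of front wall x = -0.120, top z = 0.075. Cover, knobs and bolt break if the fingers press or pinch with over 22 N.
- front_left (a point): Point of the front wall's inner face at box x = -0.120, y = 0.112, z = 0.066. THE COVER: grey plate 150 (x) x 290 (y) x 5 mm, 0.7 kg, top at box z = 0.068, loose in channels at its two ends. It shuts towards -x and is home when its front edge lies on this wall; its place is not measured: it starts 50 to 70 mm short, and must be seen or felt. Its rear edge stays under the hood.
- front_right (a point): The same at y = -0.112. THE KNOBS to push the cover by: two orange posts, 16 mm thick, free to spin, on its ends at box y = 0.112 and -0.112, top at z = 0.104; rearmost (+x) point 27 mm behind the cover's front edge, so at box x = -0.043 to -0.023 at the start (2 mm more if askew), -0.093 when home. Fingertips at z = 0.085 push them and clear the hood.
- buffer_left (a joint): How far (m) the cover presses in the sprung rubber buffer in the front wall at y = 0.112: 0 free and 6 mm proud, 0.006 flush: left end home. 2 N when flush; the cover's friction holds it in. RACKING: pushed at one knob with 3 to 7 N that end alone runs on by 5 to 20 mm (unseen wear varies it); then the cover is askew, jams, and the force shoots up.
- buffer_right (a joint): The same for the right end, y = -0.112. A push on the lagging knob frees a jammed cover; that end runs up and past the other until it jams the other way round, and so on in turn; no spring in the jam. A steel keeper for the bolt, an arch 28 (x) x 12 mm and 28 mm high, opening 14 mm wide, stands on the cover 24 mm right (-y) of the right knob.
- bolt_knob (a point): Centre of the outer face of the black bolt knob (22 mm across, 12 mm thick), which looks to the right (-y) of the box; drawn, it is at x = -0.103, y = -0.222, z = 0.085 of the box. Push it to the box's left (+y).
- bolt (a joint): Travel of the bolt, m: 0 drawn, 0.026 fully in at a hard stop. A 9 mm steel rod along the box's y axis, in a housing on the right-hand cap; moves at about 3 N and stays where it is left. Its tip enters the cover's keeper (2.5 mm to spare to front and rear) only when the cover is home.
- stain_dropper: Bystander: small brown dropper bottle, 33 mm across, 102 mm tall, standing on the deck left of the box. Origin: centre of its underside.
- marker: Bystander: blue and white marker pen, 17 x 135 x 16 mm, lying on the deck in front of the box. Origin: centre of its underside.
- washer_tin: Bystander: flat round tin with a red lid, 62 mm across, 24 mm high, on the deck in front of the box. Origin: centre of its underside.
- tape_masking: Bystander: tan roll of masking tape, 104 mm across, 25 mm high, lying on the box's hood. Origin: centre of its underside.

How it is judged:
By the outcome, as a careful person would: the job done as asked, in the order asked, and still so for the second after the job is handed in, with the robot touching nothing.
It also fails if it takes over 58 s, if anything falls off the work surface, if the arm or the gripper's body presses on something with over 40 N, if the wrist force passes 120 N, or if a joint passes its speed limit or range.

## Working session

There is one attempt and no reset: what is moved stays moved. The work goes in short steps, each a Python script; the robot and the scene stay as the last script left them, time stands still between calls to the robot, and variables do not carry over. Pictures are saved under pics/ and viewed, at most 10 in all, crops included, and the job is handed in when it is done.

```bash
mkdir -p pics; python3 - <<'E'
from workcell import env
import cv2
for n in ("scene","top"):
    p=env.grab_frame(n); cv2.imwrite(f"pics/{n}0.png",p["image"])
    print(n,p["fx"],p["fy"],p["cx"],p["cy"],p["position"],p["orientation"],[k for k in p])
    for t in ("case","front_left","bolt_knob","stain_dropper","marker","washer_tin","tape_masking"):
        try:
            r=env.search_frame(p,t); print(t,[(x["score"],x["xyz"]) for x in r[:2]])
        except Exception as e: print(t,e)
print(env.read_state())
E
```

```text
scene 467.46019434105597 467.46019434105597 317.49667161158794 248.54514036483417 [ 0.05310975 -0.44597129  0.54676432] [ 55.45948791  -0.13525447 -45.47410608] ['image', 'fx', 'fy', 'cx', 'cy', 'position', 'orientation', 'shot']
case [(0.87, [0.5492, 0.0089, 0.0683]), (0.27, [0.5107, -0.1599, 0.0926])]
front_left [(0.58, [0.5564, 0.0111, 0.0716]), (0.54, [0.5103, -0.1605, 0.0898])]
bolt_knob [(0.5, [0.5111, -0.1614, 0.0918])]
stain_dropper [(0.63, [0.4619, 0.2756, 0.0553])]
marker [(0.89, [0.4257, 0.1085, 0.0182])]
washer_tin [(0.65, [0.4149, -0.0572, 0.0262])]
tape_masking [(0.83, [0.6802, -0.0237, 0.0957])]
top 610.1994675585444 610.1994675585444 316.04681528699246 231.3616596447343 [0.40754515 0.04306478 1.06415764] [  6.92089535  -0.63960992 -90.96359445] ['image', 'fx', 'fy', 'cx', 'cy', 'position', 'orientation', 'shot']
case [(0.55, [0.618, 0.078, 0.0775])]
front_left [(0.66, [0.6173, 0.0782, 0.0778])]
bolt_knob [(0.46, [0.5127, -0.1459, 0.0905])]
stain_dropper [(0.68, [0.4684, 0.273, 0.0608])]
marker []
washer_tin [(0.67, [0.4241, -0.0492, 0.0219])]
tape_masking [(0.59, [0.6917, -0.0174, 0.1055])]
{'clock': 0.8, 'joint_positions': array([ 7.80696851e+01,  2.20394822e+01,  4.54068232e-01, -1.73330443e-03,
       -6.84105918e+01, -1.48190530e+01]), 'qvel': array([ 0.04245528,  0.06520921, -0.02741334, -0.08621326, -0.01913298,
        0.02720391]), 'joint_torque': array([-4.86265362e-04, -3.90409935e+01,  1.87616515e+01,  4.22416136e+00,
        1.56187161e-02, -2.41529216e-05]), 'position': array([0.28124395, 0.55813333, 0.19637863]), 'tool_rot': array([-1.79996551e+02,  2.57972722e-03, -2.67500055e+01]), 'force': array([ 0.37450027, -0.34216851,  0.39802582]), 'wrist_torque': array([-0.01862251,  0.02007926, -0.0476163 ]), 'finger_force': 0.0, 'opening': 1.0041000767439858}
```

View pics/top0.png

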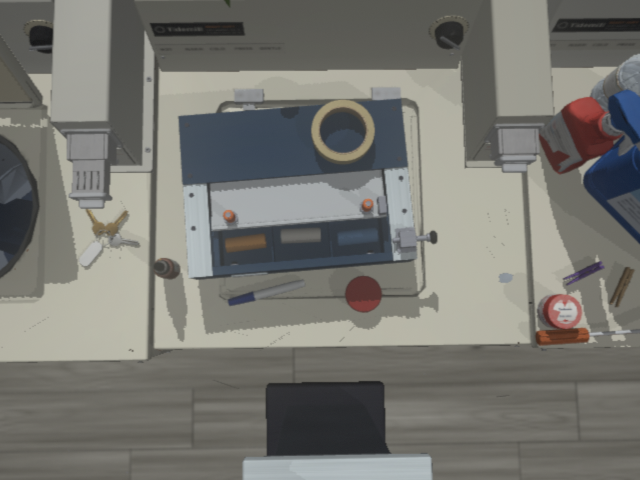

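View pics/scene0.png

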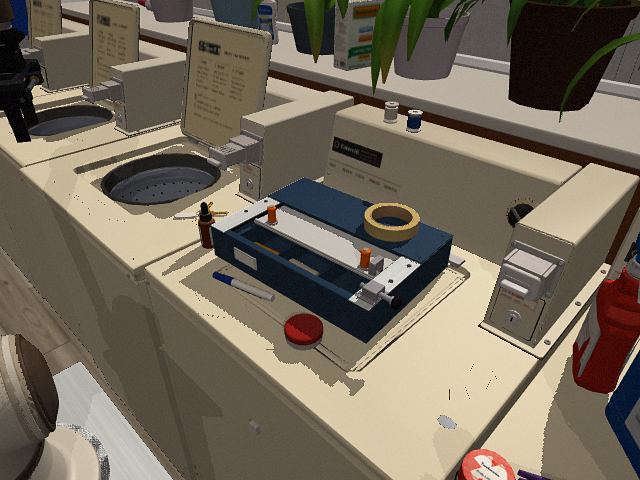

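The top view shows the hood's rear corners near (180,115) and (401,98), the cap front corners near (190,278) and (414,259), the knobs at (229,215) and (367,204), and the bolt knob at (433,237). The scene view agrees. I'll enlarge the top view for corner accuracy.

```bash
python3 - <<'E'
import cv2
a=cv2.imread("pics/top0.png")[90:290,170:445]
cv2.imwrite("pics/c.png",cv2.resize(a*1,None,fx=2.9,fy=2.9,interpolation=cv2.INTER_CUBIC))
E
```

```text
(no output)
```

View pics/c.png

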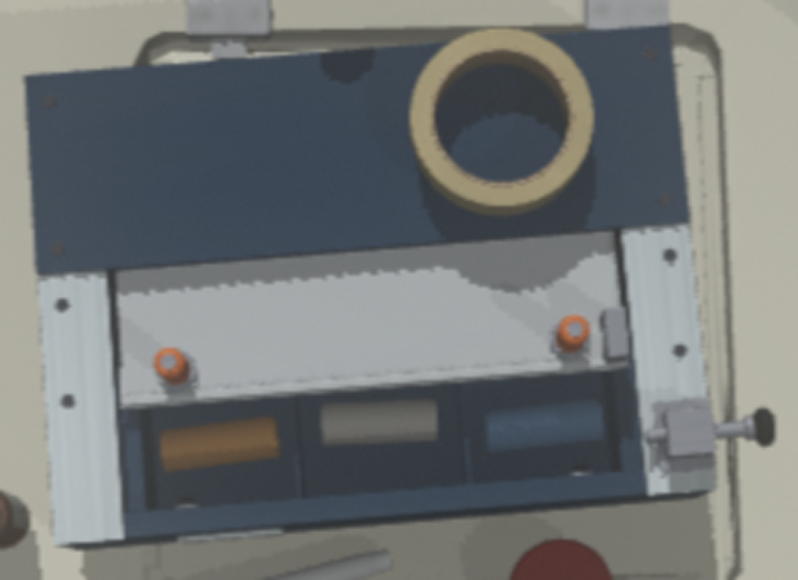

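The crop shows hood corners (26,75), (670,26), (38,272), (689,221); front corners (57,546), (714,491); knob tops (172,364), (573,331); bolt face (775,427); and the cover front edge from (122,406) to (627,365). I'll fit the box pose from these.

```bash
cat > h.py <<'E'
from workcell import env
import numpy as np, cv2
from scipy.spatial.transform import Rotation as R
from scipy.optimize import least_squares
def proj(p,X):
    q=R.from_euler("xyz",p["orientation"],degrees=True).inv().apply(np.atleast_2d(X)-p["position"])
    return np.c_[p["cx"]+p["fx"]*q[:,0]/-q[:,2],p["cy"]+p["fy"]*q[:,1]/q[:,2]]
def ray(p,uv,z):
    d=R.from_euler("xyz",p["orientation"],degrees=True).apply([(uv[0]-p["cx"])/p["fx"],-(uv[1]-p["cy"])/p["fy"],-1])
    return np.array(p["position"])+d*(z-p["position"][2])/d[2]
def w(b,X):
    X=np.atleast_2d(X); c,s=np.cos(b[2]),np.sin(b[2])
    return np.c_[b[0]+c*X[:,0]-s*X[:,1],b[1]+s*X[:,0]+c*X[:,1],X[:,2]]
def tobox(b,P):
    P=np.asarray(P);c,s=np.cos(b[2]),np.sin(b[2]);d=P[:2]-b[:2]
    return np.array([c*d[0]+s*d[1],-s*d[0]+c*d[1],P[2]])
E
python3 - <<'E'
from h import *
p=env.grab_frame("top")
c=lambda u:np.array(u)/2.9+[170,90]-.3
M=np.array([[.135,.1865,.079],[.135,-.1865,.079],[.018,.1865,.079],[.018,-.1865,.079],[-.135,.1865,.076],[-.135,-.1865,.076]])
U=np.array([c(u) for u in [(26,75),(670,26),(38,272),(689,221),(57,546),(714,491)]])
s=least_squares(lambda b:(proj(p,w(b,M))-U).ravel(),[.56,.03,.08]); b=s.x
print(b,np.degrees(b[2]),s.fun.reshape(-1,2).round(1).tolist())
np.save("box.npy",b)
for n,u,z in [("kl",(172,364),.104),("kr",(573,331),.104),("bolt",(775,427),.085),("edgeL",(122,406),.068),("edgeR",(627,365),.068)]:
    print(n,tobox(b,ray(p,c(u),z)).round(4))
for n,q in [("tape",(.688,-.02)),("tin",(.42,-.053)),("marker",(.4257,.1085)),("drop",(.466,.274))]: print(n,tobox(b,[*q,0]).round(3))
q=env.grab_frame("scene")
print(proj(q,w(b,np.vstack([M,[-.103,-.222,.085]]))).round(0).tolist())
for x,y in [(-.02,.112),(-.1,.112),(-.02,-.112),(-.1,-.112),(-.103,-.25)]:
    P=w(b,[x,y,.085])[0]
    for yaw in (0,90,-90,180):
        j=env.inverse_kinematics(P,[180,0,yaw+np.degrees(b[2])]); print(x,y,yaw,None if j is None else np.round(j))
E
```

```text
[0.6023     0.06094319 0.06600537] 3.7818289117570534 [[-0.6, -0.3], [0.5, -0.5], [-0.8, 0.8], [1.0, 0.5], [-1.6, -0.3], [1.5, -0.3]]
kl [-0.0433  0.1103  0.104 ]
kr [-0.0428 -0.1105  0.104 ]
bolt [-0.1029 -0.22    0.085 ]
edgeL [-0.0592  0.1444  0.068 ]
edgeR [-0.0591 -0.1433  0.068 ]
tape [ 0.08  -0.086  0.   ]
tin [-0.189 -0.102  0.   ]
marker [-0.173  0.059  0.   ]
drop [-0.122  0.222  0.   ]
[[304.0, 176.0], [454.0, 234.0], [267.0, 194.0], [421.0, 262.0], [210.0, 224.0], [368.0, 310.0], [401.0, 305.0]]
-0.02 0.112 0 [ 32.  25. -12.   0. -53.  62.]
-0.02 0.112 90 [ 32.  25. -12.   0. -53. 152.]
-0.02 0.112 -90 [ 32.  25. -12.   0. -53. -28.]
-0.02 0.112 180 [  32.   25.  -12.   -0.  -53. -118.]
-0.1 0.112 0 [ 36.  19. -23.   0. -49.  57.]
-0.1 0.112 90 [ 36.  19. -23.   0. -49. 147.]
-0.1 0.112 -90 [ 36.  19. -23.   0. -49. -33.]
-0.1 0.112 180 [  36.   19.  -23.   -0.  -49. -123.]
-0.02 -0.112 0 [ 11.  25. -13.   0. -53.  83.]
-0.02 -0.112 90 [ 11.  25. -13.   0. -53. 173.]
-0.02 -0.112 -90 [ 11.  25. -13.   0. -53.  -7.]
-0.02 -0.112 180 [ 11.  25. -13.  -0. -53. -97.]
-0.1 -0.112 0 [ 12.  18. -24.   0. -48.  82.]
-0.1 -0.112 90 [ 12.  18. -24.   0. -48. 172.]
-0.1 -0.112 -90 [ 12.  18. -24.   0. -48.  -8.]
-0.1 -0.112 180 [ 12.  18. -24.  -0. -48. -98.]
-0.103 -0.25 0 [ -4.  21. -19.   0. -50.  98.]
-0.103 -0.25 90 [  -4.   21.  -19.    0.  -50. -172.]
-0.103 -0.25 -90 [ -4.  21. -19.   0. -50.   8.]
-0.103 -0.25 180 [ -4.  21. -19.  -0. -50. -82.]
```

The box pose fits well, so I'll go to the left knob with the fingers shut and make the first pushes.

```bash
cat >> h.py <<'E'
b=np.load("box.npy"); ORI=[180,0,-90+np.degrees(b[2])]; YK={"L":.112,"R":-.112}
def P(x,y,z=.085): return w(b,[x,y,z])[0]
def here(): return tobox(b,env.read_state()["position"])
def push(e,end=-.105,lim=9,rate=.02):
    hit=env.move_straight(P(end,YK[e]),rate=rate,force_limit=lim)
    s=env.read_state(); f=R.from_euler("z",-b[2]).apply(s["force"]); x=tobox(b,s["position"])
    env.move_straight(P(x[0]+.005,YK[e]),rate=.06)
    print(e,hit,"x %.4f"%x[0],"F",f.round(1),"t %.1f"%env.read_state()["clock"],flush=True); return x[0]
E
python3 - <<'E'
from h import *
env.gripper_to(0.0,5)
env.goto(P(-.006,.112,.19),ORI)
env.move_straight(P(-.006,.112,.085),rate=.12,force_limit=8)
print(here(),env.read_state()["force"],env.read_state()["opening"],env.read_state()["clock"])
x=push("L",end=-.05)
env.move_straight(P(-.006,-.112),rate=.2,force_limit=8)
y=push("R",end=-.05)
p=env.grab_frame("top"); cv2.imwrite("pics/t1.png",cv2.resize(p["image"][90:290,170:445],None,fx=2.9,fy=2.9))
print(here())
E
```

```text
[-0.00533333  0.11232231  0.08585446] [ 0.31441057 -0.37737125 -0.04414407] 0.007627708323081235 5.2417
L False x -0.0499 F [ 0.8 -0.5  0.8] t 7.8
R False x -0.0499 F [ 0.5 -0.5  0.2] t 11.7
[-0.04475299 -0.1119928   0.08489603]
```

View pics/t1.png

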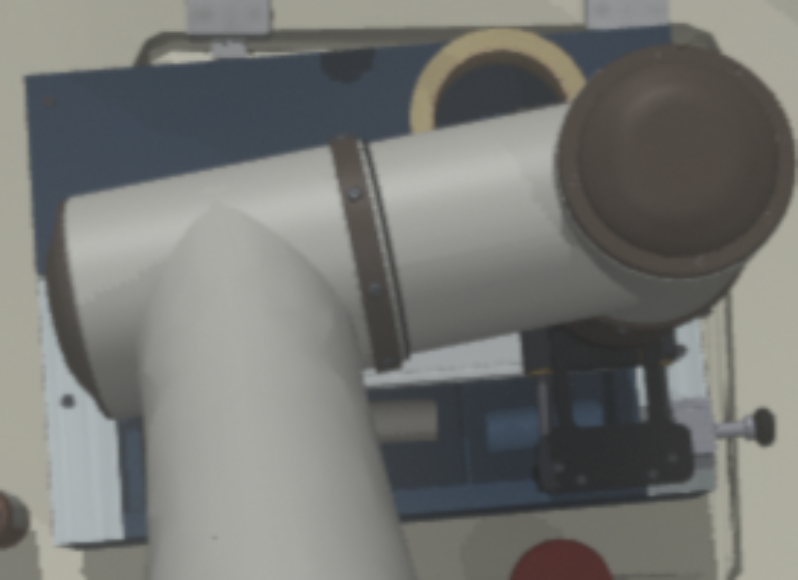

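The arm hides the right knob, and the cover edge near (400,385) looks unmoved. I'll check from the scene camera.

```bash
python3 - <<'E'
from h import *
p=env.grab_frame("scene"); cv2.imwrite("pics/s1.png",cv2.resize(p["image"][150:350,200:470],None,fx=2.9,fy=2.9))
print(here(),env.read_state()["tool_rot"],(proj(p,env.read_state()["position"])-[200,150])*2.9)
E
```

```text
[-0.0448848  -0.11198182  0.08488433] [ 1.79988149e+02  4.42160987e-04 -8.62190428e+01] [[475.03062615 316.35355829]]
```

View pics/s1.png

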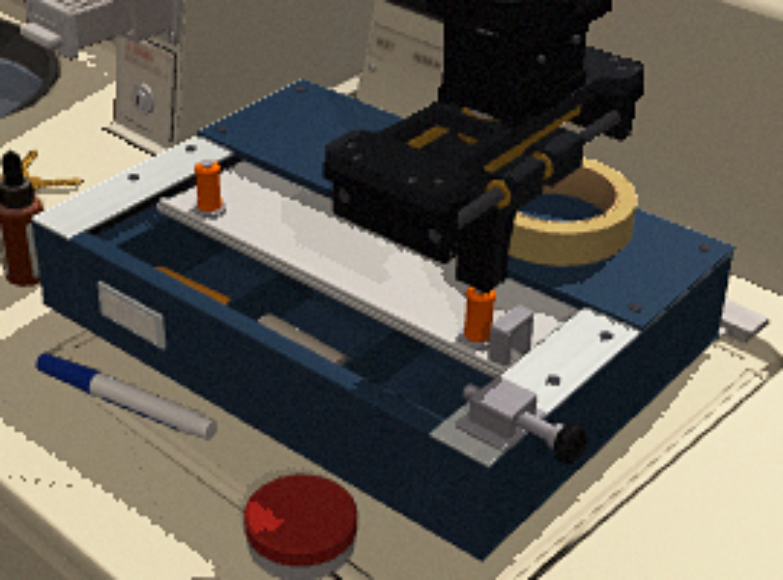

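The right knob top is at about (481,292) and the fingertip appears just behind or above it. I'll measure numerically whether the knobs moved, and take a brightened close-up.

```bash
python3 - <<'E'
from h import *
def orange(im):
    m=cv2.inRange(cv2.cvtColor(im,cv2.COLOR_BGR2HSV),(4,170,120),(16,255,255))
    n,_,st,c=cv2.connectedComponentsWithStats(m)
    return [(st[i].tolist(),c[i].round(1).tolist()) for i in range(1,n) if st[i][4]>60 and 150<c[i][1]<350 and 190<c[i][0]<470]
print(orange(cv2.imread("pics/scene0.png")))
p=env.grab_frame("scene");print(orange(p["image"]))
for x in (-.033,-.043,-.06): print(x,[proj(p,P(x,-.112,z)).round(1).tolist() for z in (.068,.085,.104)])
q=env.grab_frame("wrist")
a=cv2.resize(p["image"][190:290,300:433],None,fx=6,fy=6,interpolation=cv2.INTER_CUBIC)
a=(255*(a/255.)**.5).astype('uint8')
wi=cv2.resize(q["image"],(640,480))
cv2.imwrite("pics/s2.png",a[:600,:800]);cv2.imwrite("pics/w2.png",wi)
E
```

```text
[]
[]
-0.033 [[[367.3, 264.0]], [[367.9, 256.0]], [[368.7, 246.7]]]
-0.043 [[[363.9, 266.6]], [[364.5, 258.5]], [[365.2, 249.3]]]
-0.06 [[[357.9, 271.2]], [[358.5, 263.0]], [[359.1, 253.7]]]
```

View pics/s2.png

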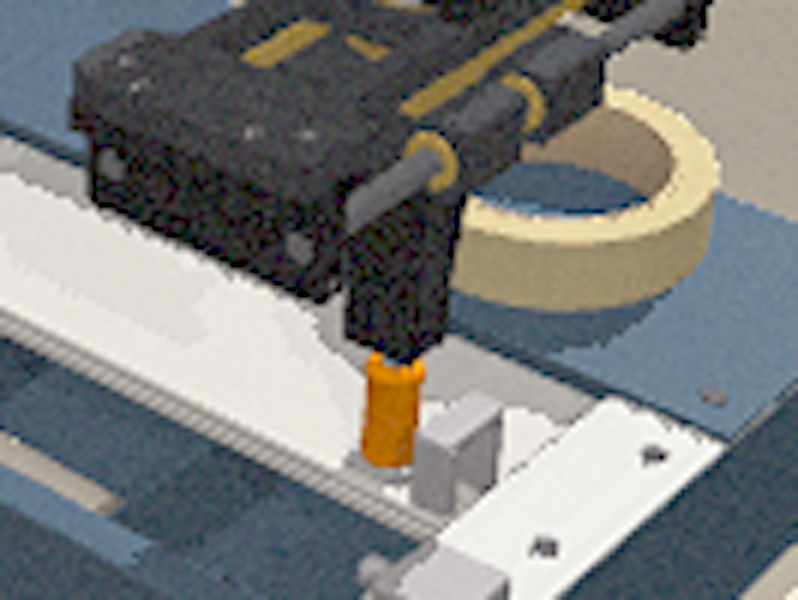

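View pics/w2.png

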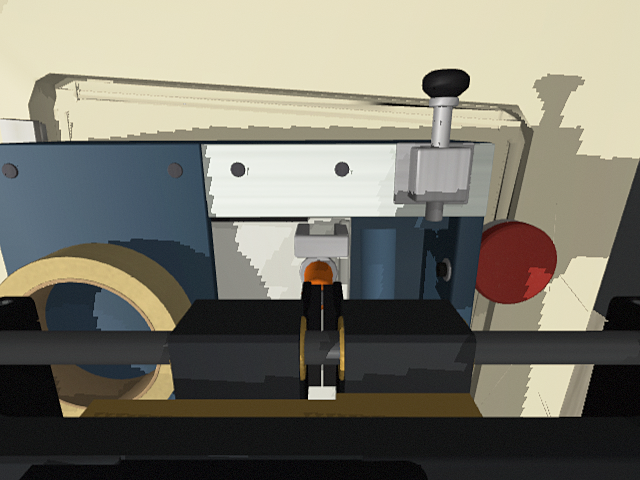

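The fingertip's lower edge at (400,358) covers the top of the knob, so the real tips sit well above the reported TCP of z = 0.085, about 20 mm. The knobs have not been touched. I'll back off to behind the knob and measure the tip against the calibrated projection.

```bash
python3 - <<'E'
from h import *
env.move_straight(P(-.010,-.085),rate=.06,force_limit=5)
p=env.grab_frame("scene"); t=env.read_state()["position"]
a=cv2.resize(p["image"][190:290,310:443],None,fx=6,fy=6,interpolation=cv2.INTER_CUBIC)
a=(255*(a/255.)**.5).astype('uint8')
for dz,c in ((0,(0,0,255)),(.01,(0,255,0)),(.02,(255,0,255))):
    u=(proj(p,t+[0,0,dz])[0]-[310,190]+.5)*6; cv2.circle(a,tuple(int(v) for v in u),4,c,-1)
cv2.imwrite("pics/s3.png",a)
print(here(),env.read_state()["clock"])
E
```

```text
[-0.01032523 -0.08512517  0.08495186] 12.8583
```

View pics/s3.png

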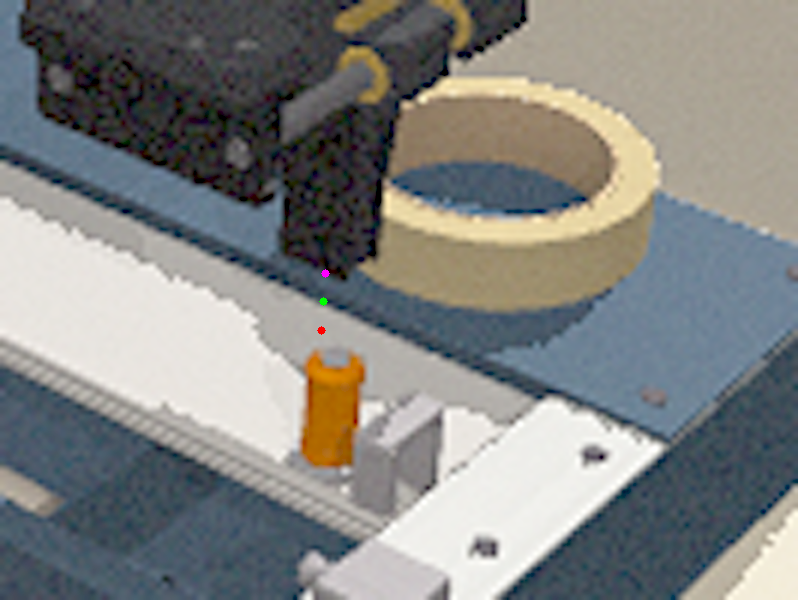

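The tip shows at about (335,265), while the projected TCP (red) is at (321,330). So the real tips are about 21 mm above the reported TCP. I'll lower by that much under a light force guard and push.

```bash
sed -i 's/def P(x,y,z=.085)/def P(x,y,z=.064)/' h.py; python3 - <<'E'
from h import *
print(env.move_straight(P(-.010,-.085),rate=.02,force_limit=3),here(),env.read_state()["force"].round(2))
env.move_straight(P(-.010,-.112),rate=.06,force_limit=4)
x=push("R",end=-.045,lim=9)
print(here())
E
```

```text
False [-0.00987725 -0.08497973  0.06416009] [-0.73  0.6   0.06]
R True x -0.0323 F [0.8 0.4 0.9] t 16.1
[-0.02766809 -0.11207913  0.0636199 ]
```

The right end ran on and then jammed at about 9 N. Now I'll alternate ends.

```bash
python3 - <<'E'
from h import *
last={"L":-.016,"R":-.0323}
for e in "LRLR":
    if env.move_straight(P(last[e]+.006,YK[e]),rate=.15,force_limit=6): print("bump",here()); break
    last[e]=push(e,lim=9)
p=env.grab_frame("scene"); cv2.imwrite("pics/s4.png",p["image"])
np.save("last.npy",[last["L"],last["R"]])
E
```

```text
L True x -0.0420 F [ 1.8 -0.   1.1] t 20.1
R True x -0.0504 F [ 1.5 -0.3  0.9] t 23.7
L True x -0.0600 F [ 2.2 -0.6  0.9] t 27.2
R True x -0.0684 F [0.9 1.3 0.4] t 30.6
```

```bash
python3 - <<'E'
from h import *
l=np.load("last.npy"); last=dict(L=l[0],R=l[1])
for e in "LRL":
    if env.move_straight(P(last[e]+.006,YK[e]),rate=.2,force_limit=8): print("bump",here()); break
    last[e]=push(e,lim=9,rate=.025)
np.save("last.npy",[last["L"],last["R"]])
E
```

```text
L True x -0.0782 F [1.1 0.1 0.2] t 33.3
R True x -0.0825 F [ 1.  -0.6  0.8] t 35.9
L True x -0.0831 F [2.8 0.6 0.3] t 38.1
```

```bash
python3 - <<'E'
from h import *
l=np.load("last.npy"); last=dict(L=l[0],R=l[1])
for e in "RL":
    env.move_straight(P(last[e]+.006,YK[e]),rate=.2,force_limit=8)
    last[e]=push(e,lim=10,rate=.02,end=-.095)
h=here(); env.move_straight(P(h[0],h[1],.115),rate=.15)
env.goto(P(-.103,-.262,.115),ORI)
p=env.grab_frame("scene")
cv2.imwrite("pics/s5.png",cv2.resize(p["image"][190:330,200:420],None,fx=3.6,fy=3.6,interpolation=cv2.INTER_CUBIC))
print(here(),env.read_state()["clock"],((proj(p,np.array([P(-.12,.112,.068),P(-.12,-.112,.068),P(-.103,-.112,.104)]))-[200,190])*3.6).round())
E
```

```text
R True x -0.0823 F [2.4 0.2 0.7] t 40.2
L True x -0.0827 F [2.  0.4 0.6] t 42.2
[-0.10263247 -0.26104726  0.1148905 ] 44.1833 [[152. 173.]
 [488. 354.]
 [514. 272.]]
```

View pics/s5.png

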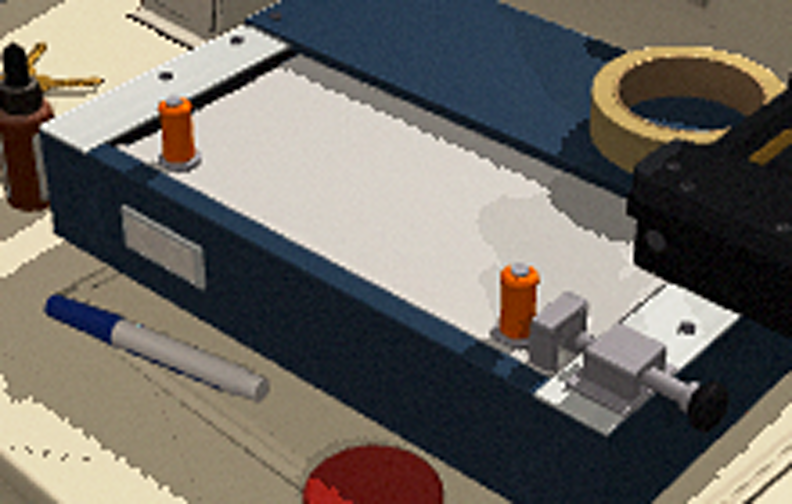

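The cover lies along the front wall at both ends. The right knob top is at (519,270) against (514,272) predicted for home, and the bolt points into the keeper. Now I'll push the bolt.

```bash
python3 - <<'E'
from h import *
env.move_straight(P(-.103,-.262,.061),rate=.1,force_limit=8)
h=env.move_straight(P(-.103,-.198,.061),rate=.03,force_limit=10)
print(h,here(),env.read_state()["force"].round(1))
y=here()[1]
env.move_straight(P(-.103,y-.02,.061),rate=.1)
print(env.read_state()["clock"])
p=env.grab_frame("scene")
cv2.imwrite("pics/s6.png",cv2.resize(p["image"][190:330,200:420],None,fx=3.6,fy=3.6,interpolation=cv2.INTER_CUBIC))
print(((proj(p,np.array([P(-.103,-.196,.085),P(-.103,-.222,.085)]))-[200,190])*3.6).round())
E
```

```text
True [-0.10303788 -0.20590707  0.06097825] [ 0.3 -3.4 -0.1]
46.9167
[[670. 386.]
 [723. 413.]]
```

View pics/s6.png

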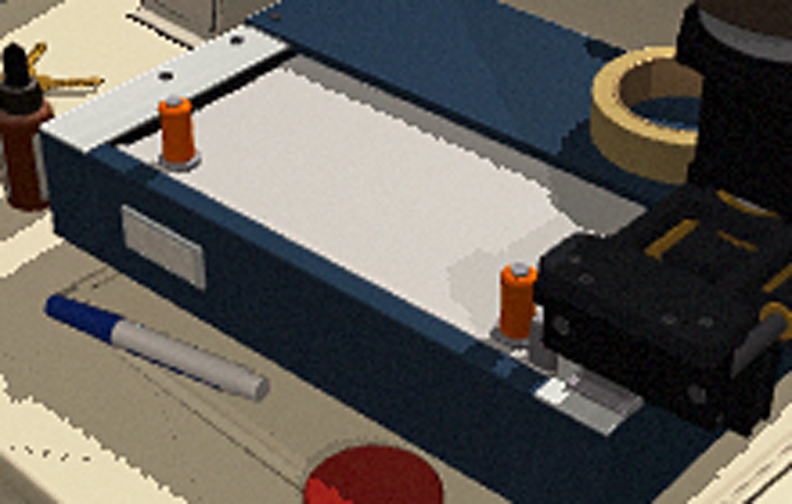

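The picture (my last) shows the gripper hiding the bolt knob, with the cover and bystanders in place. The bolt stopped hard at y = -0.2059, where -0.2055 was expected for fully in. I'll do one confirming push, retreat and hand in.

```bash
python3 - <<'E'
from h import *
h=env.move_straight(P(-.103,-.198,.061),rate=.025,force_limit=11); y=here()[1]
print(h,here())
env.move_straight(P(-.103,-.25,.061),rate=.1)
env.move_straight(P(-.103,-.25,.13),rate=.15)
print(env.read_state()["clock"]); print(env.close_job())
E
```

```text
True [-0.10303928 -0.20595912  0.06101801]
49.0
the job is handed in; nothing more can be done
None
```

I slid the cover home at both ends and pushed the bolt in to its hard stop, then handed the job in at about 49 s; pushes were stopped at 9–11 N, and the bolt's end position was judged by feel because the gripper hid it in the last picture.

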